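# Isolate the model layout, fit the garden plate, restore power

## Task

Switch the model layout's power off by turning the red handle on the yellow-topped isolator box from its green mark round to its white mark. With the power off, lift the garden plate and lower it gently, without dropping it, over the two brass pins of the dark bay (either way round) until it lies flush, and let go. Then turn the handle fully back to the green mark, leaving the glue bottle, paint tin and spare tree where they stand.

Things in the scene. Friction and masses are not known exactly. Their poses are not given: they have to be found in the camera images.
- isolator: Power isolator, fixed to the table: grey box 130 x 130 mm, 45 mm high, with a yellow top. Origin at the centre of its underside, z up. A green mark (18 x 44 mm) lies on the top 50 mm along its +x, a white mark 50 mm along its +y. It may stand left or right of the bay.
- handle (a joint): Handle angle about the vertical axis through the isolator's centre, rad: 0 = off (lever over the white mark, along the isolator's +y), 1.571 = on (over the green mark, along its +x), growing clockwise seen from above. Starts on. It stops at both ends; an over-centre spring holds it there (about 0.2 N m to move it) and snaps it on to the other end once past half-way.
- axis (a point): Point on the handle's turning axis, 67 mm above the table, at the mid-height of the lever.
- lever (a point): On the red lever's centre line, 60 mm out from the axis, at mid-height (67 mm above the table). The lever is a one-sided bar 16 mm wide, 24 mm tall (55 to 79 mm above the table, 10 mm clear of the box top), reaching 74 mm from the axis; at the axis a round red hub, radius 21 mm, up to 81 mm above the table. It can simply be pushed round from its side.
- garden: Loose garden plate, about 0.35 kg: grey, 170 (its x) x 110 (y) x 8 mm, two 12 mm through holes at x = +-62 mm, y = 0. Origin: centre of underside, z up. In its middle a solid pink aviary 64 (x) x 32 (y) x 40 mm on the plate, roof to 53 mm. White corner posts to 44 mm, ferns at (+-43, +-44) mm, palms to 55 mm at (62, 34) and (-62, -34). Starts flat on the table.
- garden_grip (a point): Middle of the aviary, 34 mm above the garden plate's underside: a good place for the finger pads, closing along the plate's y on its 32 mm width.
- bay: Bay that takes the garden plate, fixed: dark block 200 (its x) x 140 (its y) x 18 mm with stone-coloured edges. Origin at the centre of its underside, z up. Two brass pins stand on its top at x = +62 and -62 mm, y = 0: 10 mm thick, 18 mm tall, the upper 8 mm tapering to 4 mm.
- bay_top (a point): Centre of the bay's top face, 18 mm above the table; the garden plate's origin comes here when the plate is seated.
- pin_a (a point): Tip of the brass pin at the bay's +x, 36 mm above the table.
- pin_b (a point): Tip of the brass pin at the bay's -x, 36 mm above the table.
- glue: Bystander: white glue bottle with orange cap, 48 mm across, 100 mm tall, standing. Origin under its base.
- paint: Bystander: small blue paint tin, 52 mm across, 50 mm tall. Origin under its base.
- tree: Bystander: spare model tree on a wooden disc 52 mm across, 90 mm tall. Origin under its base.
Not all that is in view belongs to the job. Of the things like the garden, leave any that is purple; of the rest the smaller one is meant.

How it is judged:
By the outcome, as a careful person would: the job done as asked, in the order asked, and still so for the second after the job is handed in, with the robot touching nothing.
It also fails if it takes over 72 s, if anything falls off the work surface, if the arm or the gripper's body presses on something with over 40 N, if the wrist force passes 120 N, or if a joint passes its speed limit or range.

## Robot

A 7-joint arm with a two-finger parallel gripper is mounted at the origin on the work surface. World frame = base frame: x ahead of the robot, y to its left, z up, the work surface at z = 0. Lengths are in m, angles in rad, forces in N, time in s.
With the tool pointing down it reaches from about 0.425 to 0.95 m from the base axis. Payload 4.7 kg.
Tool frame: the origin (TCP) lies where the fingers leave the gripper's body, on its centre line; the fingertips stand 73 mm ahead of it and the grasp point (between the pads) lies 54 mm ahead of it; z points along the fingers, y is the line along which they close (so a half turn about z gives the same grasp; the last joint's range is limited). The gripper opens to 85 mm and grips with 20 to 120 N. Pads are 22 mm wide; open, the fingers measure 114 mm over their backs; the gripper's body (76 mm by 85 mm) begins 54 mm behind the grasp point. The pads swing forward as they close: fully open they stand 13 mm farther back than shut.
Start: joints at [-1.289, 0.469, -0.049, 1.532, 0.024, 1.141, -0.082], TCP at [0.206, 0.643, 0.304] pointing down, gripper open.
Joint ranges: [-2.59, 2.59], [-0.33, 1.99], [-1.39, 1.29], [0.1, 2.45], [-1.04, 4.18], [0.21, 1.99], [-2.66, 2.66]. Speed limits (rad/s): [2.57, 2.57, 3.14, 3.14, 3.14, 3.14, 3.14].

## Interface

Orientations are given as [roll, pitch, yaw] about the fixed x, y, z axes, in that order (R = Rz(yaw) Ry(pitch) Rx(roll)).
In Python, from rig import get_obs, grab_frame, finish_job gives the robot as it stands. The module is installed in compiled form; this text tells all that it offers.
- The arm moves only by the tool arm_command, never from a script. Its argument "increments" is a list that holds one entry, the list of rows, each a list of 7 numbers: the opening, from -1 (shut) to 1 (fully open), then the shift along the tool's x, y, z in cm, then the turn, a rotation vector about the tool's x, y, z in degrees. In form: [[[jaw, tx, ty, tz, wx, wy, wz], ...]]. A call has 1 to 10 rows; each row shifts and turns the commanded pose from where the row before left it, along the tool's axes as they then stand; what a row does not reach is not made up. A row lasts 1/12 s, in which the tool goes at most 41.7 mm and 7.16 degrees, less where a joint would pass 70% of its speed; a pose out of reach is approached as far as the arm can. A call is refused whole if a number of a shift passes 4.17 or a number of a turn 7.16, either way. A call with a gripper value outside its range is refused whole. The fingers move at their own pace and stop on an object; "squeeze" is the grip in N (left out, the last holds). Time passes only in rows, so rows that do not move let the fingers close. It gives the time, the measured TCP pose, the force, the opening and the grip force at its end, in the units of the state.
- get_obs(): the state, without advancing time (a new reading comes with each control period).
- grab_frame(name): name is "side" or "top"; returns a dict with "frame" (400x640x3 uint8, red, green, blue), "intrinsics" (3x3 intrinsics, pixels), "k1" (the pictures are not rectified: a ray, as slopes to the right and down, at radius r is drawn at 1 + k1 r^2 times it, then the intrinsics apply), "camera_from_world" (4x4, takes a point from world to camera coordinates). Camera axes: x right, y down, z forward; pixel columns grow to the right and rows downward; lengths in m; the calibration is good to about 2 mm. A picture is of the moment at which its call begins. There is no depth.
- finish_job(): hands the job in; it is judged then, once.
The state is a dict: "clock": time; "qpos": joint angles; "joint_vel": joint speeds; "joint_torque": joint torques, N m; "tool_pos": TCP position; "eef_rot": TCP orientation; "contact_force": force on the tool from outside, world axes, zero at the start; "wrist_torque": the same for the moment, N m; "opening": opening from 0.0 (shut) to 1.0 (fully open); "gripper_force": force on a finger pad.
Only numpy, scipy, OpenCV 4.12 (cv2) and the standard library are available. Lean on these libraries where they do the work, as an engineer would, in place of code of your own. Each camera call takes 0.05 s, during which the arm holds its last target. There are 200 camera calls.

## Working session

There is one attempt and no reset: what is moved stays moved. The work goes in short steps, Python scripts to look and compute and a tool call to move; the robot and the scene stay as the last step left them, time stands still between calls to the robot, and variables do not carry over. Pictures are saved under pics/ and viewed, at most 10 in all, crops included, and the job is handed in when it is done.

Besides the shell and the picture viewer there is one more tool, called after "Request:" as name(argument=value, ...) on one line, values as JSON. arm_command: Moves the arm, as the interface text tells. Its arguments: {"type":"object","properties":{"increments":{"type":"array","items":{"type":"array","items":{"type":"array","items":{"type":"number"}}}},"squeeze":{"type":"number"}},"required":["increments"]}

```bash
mkdir -p pics; python3 - <<'E'
from rig import *
import cv2,numpy as np
o=get_obs()
for k in o: print(k,np.round(o[k],3))
for n in("side","top"):
    f=grab_frame(n); np.savez(f"pics/{n}0.npz",**f)
    cv2.imwrite(f"pics/{n}0.png",f["frame"][...,::-1])
    print(n,f["intrinsics"].tolist(),f["k1"],np.round(f["camera_from_world"],4).tolist())
E
```

```text
clock 0.0
qpos [-1.289  0.469 -0.049  1.534  0.024  1.141 -0.082]
joint_vel [-0.001  0.003  0.001 -0.001 -0.002  0.     0.   ]
joint_torque [ 0.0000e+00 -5.1031e+01 -4.7000e-02 -2.3770e+01  1.1000e-02  8.0000e-03
  0.0000e+00]
tool_pos [0.206 0.642 0.303]
eef_rot [-3.14   0.     2.831]
contact_force [-0.525  0.245 -0.469]
wrist_torque [-0.029  0.032  0.021]
gripper_force 0.0
opening 0.999
side [[511.88826144339674, 0.0, 320.53288098706366], [0.0, 511.88826144339674, 196.68879973115935], [0.0, 0.0, 1.0]] -0.12147730176264927 [[0.9891, -0.1465, -0.0135, -0.4953], [-0.1076, -0.6576, -0.7457, 0.1598], [0.1003, 0.739, -0.6662, 1.4346], [0.0, 0.0, 0.0, 1.0]]
top [[474.7324428332434, 0.0, 322.72252370238715], [0.0, 474.7324428332434, 194.7518094657562], [0.0, 0.0, 1.0]] -0.03780244811454188 [[0.0135, -0.9999, -0.0067, 0.0622], [-0.9811, -0.012, -0.193, 0.5197], [0.1929, 0.0092, -0.9812, 1.1386], [0.0, 0.0, 0.0, 1.0]]
```

View pics/top0.png

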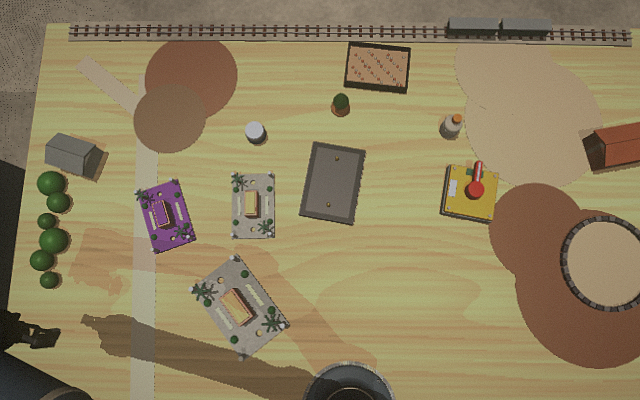

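View pics/side0.png

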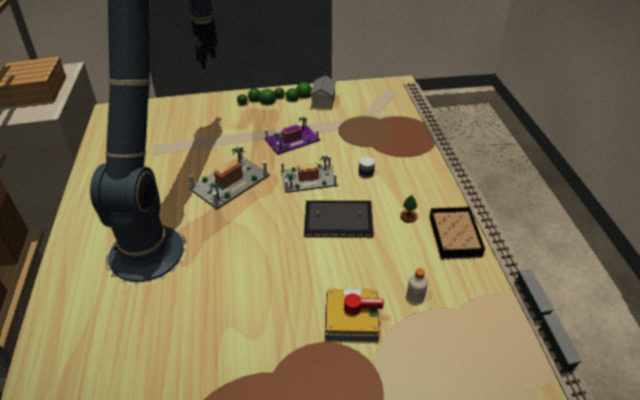

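Top view: garden-like things are purple at (168,215), small grey at (253,205) and large grey at (240,305). I choose the small grey one. The bay is at (332,182) and the isolator at (470,192), with its lever pointing up the image to the green mark. Next I'll check this in a close crop.

```bash
cat > h.py <<'E'
import numpy as np,cv2
def load(n): return dict(np.load(f"pics/{n}.npz"))
def ray(f,uv):
    K=f["intrinsics"]; d=np.array([(uv[0]-K[0,2])/K[0,0],(uv[1]-K[1,2])/K[1,1]]); s=d.copy()
    for _ in range(20): s=d/(1+float(f["k1"])*(s@s))
    T=f["camera_from_world"]; R=T[:3,:3]
    v=R.T@np.array([*s,1]); return -R.T@T[:3,3], v/np.linalg.norm(v)
def plane(f,uv,z):
    c,v=ray(f,uv); return c+v*(z-c[2])/v[2]
def tri(fa,a,fb,b):
    c1,v1=ray(fa,a); c2,v2=ray(fb,b)
    t=np.linalg.lstsq(np.c_[v1,-v2],c2-c1,rcond=None)[0]
    p,q=c1+t[0]*v1,c2+t[1]*v2
    return (p+q)/2,np.linalg.norm(p-q)
def proj(f,p):
    T=f["camera_from_world"]; c=T[:3,:3]@p+T[:3,3]; s=c[:2]/c[2]; s=s*(1+float(f["k1"])*(s@s))
    K=f["intrinsics"]; return K[:2,:2]@s+K[:2,2]
E
python3 - <<'E'
import cv2
from h import *
t=load("top0")["frame"][...,::-1]; s=load("side0")["frame"][...,::-1]
def crop(i,x,y,w,h,k=4): return cv2.resize(i[y:y+h,x:x+w],None,fx=k,fy=k,interpolation=cv2.INTER_CUBIC)
a=np.hstack([crop(t,220,130,150,120,4)[:, :600],crop(t,430,110,50,120,4)])
b=np.hstack([crop(s,270,145,110,100,4),])
im=np.zeros((600,800,3),np.uint8)
im[:300,:375]=crop(t,220,130,150,120,2.5)
im[:300,400:400+225]=crop(t,425,110,90,120,2.5)
im[300:,:480]=crop(s,272,145,120,75,4)
im[300:,500:800]=crop(s,315,260,75,75,4)
cv2.imwrite("pics/crop0.png",im)
E
```

```text
(no output)
```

View pics/crop0.png

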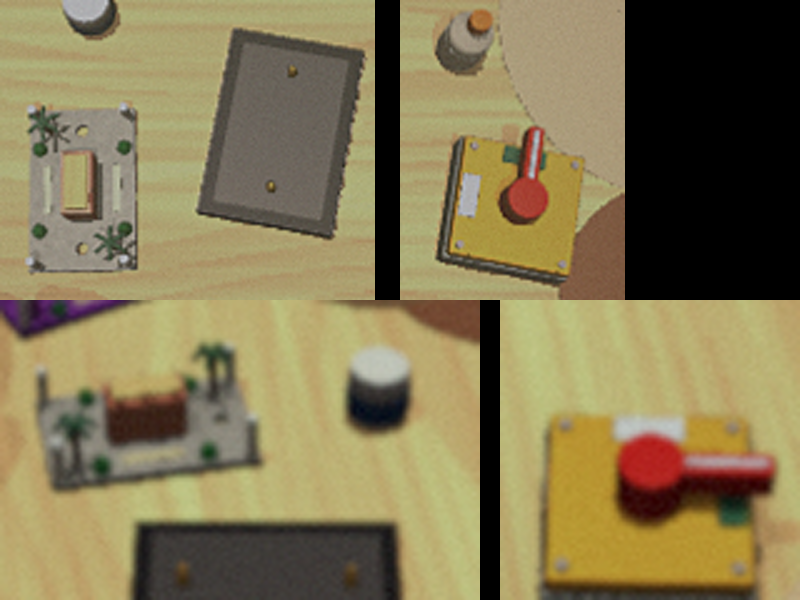

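The crop confirms the small grey plate with its pink aviary at about (252,203). Its holes are at (253,182) and (253,229), the pins at (337,158) and (328,204). The white mark lies on the isolator's left, so off means pushing the lever towards world +y. Now I'll measure.

```bash
python3 - <<'E'
from h import *
T,S=load("top0"),load("side0")
def comp(f,lo,hi,box,k=0,n=1):
    x,y,w,h=box; hsv=cv2.cvtColor(f["frame"],cv2.COLOR_RGB2HSV)
    m=cv2.inRange(hsv,lo,hi); z=np.zeros_like(m); z[y:y+h,x:x+w]=m[y:y+h,x:x+w]
    if k: z=cv2.morphologyEx(z,cv2.MORPH_CLOSE,np.ones((k,k)))
    c=sorted(cv2.findContours(z,cv2.RETR_EXTERNAL,cv2.CHAIN_APPROX_NONE)[0],key=len)[::-1][:n]
    cc=cv2.connectedComponentsWithStats(z)
    i=np.argsort(-cc[2][1:,4])[:n]+1
    return [(cc[3][j],cc[2][j,4]) for j in i],c
hs=lambda f,u,v:cv2.cvtColor(f["frame"],cv2.COLOR_RGB2HSV)[v,u]
print("hsv pinT",hs(T,337,158),hs(T,332,175),"plate",hs(T,245,215),"wood",hs(T,290,220),"roof",hs(T,250,203),"side pin",hs(S,317,213),hs(S,340,215),"sideplate",hs(S,300,185),"hole",hs(T,253,182))
pt=comp(T,(8,90,60),(35,255,255),(312,150,40,64),0,2)[0]
ps=comp(S,(5,70,60),(35,255,255),(310,206,58,16),0,2)[0]
print(pt,ps)
pt=sorted(pt,key=lambda a:-a[0][0]); ps=sorted(ps,key=lambda a:-a[0][0])
P=[tri(T,a[0],S,b[0]) for a,b in zip(pt,ps)]
for p,e in P: print("pin",p.round(4),round(e,4))
# planes: isolator yellow
def outline(f,lo,hi,box,z,k):
    _,c=comp(f,lo,hi,box,k); q=np.array([plane(f,x[0].astype(float),z)[:2] for x in c[0]])
    r=cv2.minAreaRect((q*1000).astype(np.float32)); return r
for n,f,b in(("T",T,(430,150,80,80)),("S",S,(315,275,75,62))): print("iso",n,outline(f,(15,150,90),(32,255,255),b,.045,9))
for z in(0,.008,): print("plate",z,outline(T,(0,0,60),(180,75,255),(222,160,58,85),z,11))
for z in(.018,): print("bay",z,outline(T,(0,0,20),(180,85,130),(290,130,85,105),z,5))
hb=comp(T,(0,150,90),(8,255,255),(460,172,30,30))[0],comp(S,(0,150,90),(8,255,255),(340,285,22,27))[0]
print("red",hb)
E
```

```text
hsv pinT [ 21 137 104] [ 17  37 109] plate [ 11 111 113] wood [ 25  90 170] roof [ 27  91 173] side pin [ 17 156  80] [17 35 65] sideplate [ 35  33 131] hole [ 27  85 184]
[(array([336.5, 158. ]), np.int32(14)), (array([327.75      , 204.33333333]), np.int32(12))] [(array([316.94444444, 212.27777778]), np.int32(18)), (array([359.33333333, 213.05555556]), np.int32(18))]
pin [0.6211 0.0347 0.0294] 0.001
pin [0.4984 0.056  0.0314] 0.0008
iso T ((531.5709228515625, -305.9677734375), (123.069091796875, 122.87787628173828), 79.6795654296875)
iso S ((532.2683715820312, -309.7974853515625), (123.20691680908203, 124.32909393310547), 78.88533782958984)
plate 0 ((509.13275146484375, 258.0277404785156), (193.77931213378906, 149.5950164794922), 1.7930244207382202)
plate 0.008 ((507.68914794921875, 256.71319580078125), (192.50637817382812, 148.61231994628906), 1.7930039167404175)
bay 0.018 ((559.6934204101562, 44.8144645690918), (141.99928283691406, 202.0055694580078), 80.1382827758789)
red ([(array([475.52301255, 187.11715481]), np.int32(239))], [(array([352.55737705, 300.59562842]), np.int32(183))])
```

```bash
python3 - <<'E'
from h import *
T,S=load("top0"),load("side0")
H=cv2.cvtColor(T["frame"],cv2.COLOR_RGB2HSV)
def cen(f,lo,hi,b):
    x,y,w,h=b; m=cv2.inRange(cv2.cvtColor(f["frame"],cv2.COLOR_RGB2HSV),lo,hi)[y:y+h,x:x+w]
    n,l,s,c=cv2.connectedComponentsWithStats(m); j=1+np.argmax(s[1:,4]); return c[j]+[x,y],s[j,4]
for b in((246,176,13,12),(246,223,13,12)):
    c,a=cen(T,(20,60,140),(32,255,255),b); print("hole",c,a,plane(T,c,.006).round(4))
c,a=cen(T,(20,70,140),(32,255,255),(243,188,18,32)); print("roofT",c,a,plane(T,c,.05))
m=cv2.inRange(H,(0,0,70),(180,62,255)); z=np.zeros_like(m); z[165:243,225:282]=m[165:243,225:282]
z=cv2.morphologyEx(z,cv2.MORPH_OPEN,np.ones((2,2))); z=cv2.morphologyEx(z,cv2.MORPH_CLOSE,np.ones((9,9)))
c=max(cv2.findContours(z,cv2.RETR_EXTERNAL,cv2.CHAIN_APPROX_NONE)[0],key=len)
q=np.array([plane(T,x[0].astype(float),.008)[:2]*1000 for x in c],np.float32); print("plate",cv2.minAreaRect(q))
# roof pixels: pink walls and roof in both views
hs=cv2.cvtColor(S["frame"],cv2.COLOR_RGB2HSV)
print(hs[168:186:2,308].tolist()); print(hs[174,290:326:3].tolist())
# roof corners in pixel from crop, triangulated
for t,s in(((245.5,190.5),(0,0)),): pass
for g in((.466,.2565),(.508,.2565),(.54,.2565)): print([proj(S,np.array([*g,z])).round(1).tolist() for z in(.008,.05)],[proj(T,np.array([*g,z])).round(1).tolist() for z in(.008,.05)])
im=cv2.resize(S["frame"][150:200,275:345,::-1],None,fx=10,fy=10,interpolation=cv2.INTER_CUBIC)
cv2.imwrite("pics/sg.png",im)
E
```

```text
hole [252.75       182.41666667] 12 [0.5584 0.2531 0.006 ]
hole [253. 229.] 9 [0.4358 0.2473 0.006 ]
roofT [249.79695431 202.18274112] 197 [0.49781985 0.25124979 0.05      ]
plate ((497.2236022949219, 249.0249786376953), (175.71551513671875, 113.04007720947266), 1.9612988233566284)
[[20, 123, 137], [8, 153, 95], [8, 139, 66], [8, 148, 57], [8, 168, 53], [8, 130, 57], [19, 46, 88], [25, 41, 149], [25, 68, 164]]
[[54, 43, 95], [49, 40, 102], [25, 24, 136], [9, 112, 64], [9, 145, 58], [13, 152, 57], [8, 148, 57], [11, 164, 56], [9, 155, 56], [11, 150, 56], [22, 33, 115], [26, 29, 134]]
[[298.4, 176.7], [297.8, 166.6]] [[249.8, 217.2], [247.2, 214.7]]
[[311.2, 175.4], [310.8, 165.3]] [[250.5, 201.2], [247.9, 198.2]]
[[320.9, 174.4], [320.7, 164.3]] [[251.0, 189.1], [248.4, 185.7]]
```

View pics/sg.png

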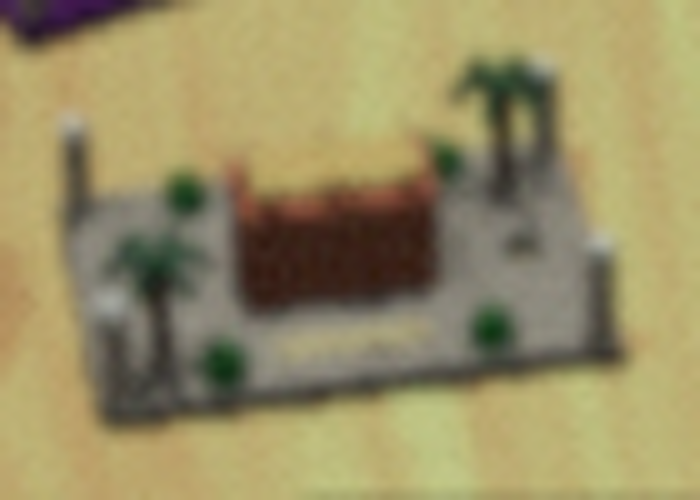

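Side crop: post tops are at about (335,174), (282,163), (286,181) and (329,157), with the aviary's wall top at (309,169). I'll triangulate these for height.

```bash
python3 - <<'E'
from h import *
T,S=load("top0"),load("side0")
Q=[]
for a,b in(((269.6,173.2),(335,174.2)),((233.6,234.8),(282.2,162.8)),((269.6,234.8),(285.8,180.5)),((233.6,174),(329,157.2))):
    p,e=tri(T,a,S,b); Q.append(p); print("post",p.round(4),round(e,4))
print("mean",np.mean(Q,0).round(4))
p,e=tri(T,(475.5,190),S,(352.5,297)); print("hub",p.round(4),e)
p,e=tri(T,(479.3,162.5),S,(382.5,300.5)); print("levertip",p.round(4),e)
for n,t,s in(("glue",(457,119),(420.5,272)),("paint",(255,129),(367,160)),("tree",(341,100),(410,200))):
    p,e=tri(T,t,S,s); print(n,p.round(3),round(e,3))
E
```

```text
post [0.5761 0.2049 0.0449] 0.0036
post [0.4171 0.2887 0.0466] 0.0027
post [0.4193 0.1995 0.045 ] 0.0043
post [0.5725 0.297  0.0436] 0.0021
mean [0.4963 0.2475 0.045 ]
hub [ 0.5309 -0.3039  0.0862] 0.00525426380796957
levertip [ 0.6016 -0.3195  0.0781] 0.0033401667581027137
glue [ 0.709 -0.264  0.096] 0.005
paint [0.688 0.245 0.057] 0.002
tree [0.767 0.025 0.068] 0.004
```

Heights agree with the text. Measured places: garden at (0.497, 0.250) with yaw 2.4°, bay at (0.560, 0.045) with yaw -9.9°, isolator at (0.532, -0.308) with yaw -10.7°. I'll close the jaws and go round to the lever's right side.

Request:
arm_command(increments=[[[-1, -3, -2.5, 0, 0, 0, -3.5], [-1, -3, -2.5, 0, 0, 0, -3.6], [-1, -3, -2.5, 0, 0, 0, 0], [-1, -3, -2.5, 0, 0, 0, 0], [-1, -3, -2.5, 0, 0, 0, 0], [-1, -3, -2.5, 0, 0, 0, 0], [-1, -3, -2.5, 0, 0, 0, 0], [-1, -3, -2.5, 0, 0, 0, 0], [-1, -3, -2.5, 0, 0, 0, 0], [-1, -3, -2.5, 0, 0, 0, 0]]], squeeze=40)

```text
clock: 0.93
tool_pos: [0.4496, 0.3351, 0.3037]
eef_rot: [-3.141, -0.0, 2.955]
contact_force: [0.0, 0.3, 0.5]
opening: -0.0
gripper_force: 0.0
```

Request:
arm_command(increments=[[[-1, -1.2, -3.3, 0.5, 0, 0, 0], [-1, -1.2, -3.3, 0.5, 0, 0, 0], [-1, -1.2, -3.3, 0.5, 0, 0, 0], [-1, -1.2, -3.3, 0.5, 0, 0, 0], [-1, -1.2, -3.3, 0.5, 0, 0, 0], [-1, -1.2, -3.3, 0.5, 0, 0, 0], [-1, -1.2, -3.3, 0.5, 0, 0, 0], [-1, -1.2, -3.3, 0.5, 0, 0, 0], [-1, -1.2, -3.3, 0.5, 0, 0, 0], [-1, -1.2, -3.3, 0.5, 0, 0, 0]]])

```text
clock: 1.77
tool_pos: [0.5052, -0.0113, 0.2535]
eef_rot: [3.141, -0.0, 2.955]
contact_force: [1.0, -0.0, -0.1]
opening: -0.002
gripper_force: 0.0
```

Request:
arm_command(increments=[[[-1, -1.2, -3.3, 0.5, 0, 0, 0], [-1, -1.2, -3.3, 0.5, 0, 0, 0], [-1, -1.2, -3.3, 0.5, 0, 0, 0], [-1, -1.2, -3.3, 0.5, 0, 0, 0], [-1, -1.2, -3.3, 0.5, 0, 0, 0], [-1, -1.2, -3.3, 0.5, 0, 0, 0], [-1, -1.2, -3.3, 0.5, 0, 0, 0], [-1, -1.2, -3.3, 0.5, 0, 0, 0], [-1, -1.2, -3.3, 0.5, 0, 0, 0], [-1, 0, 0, 0, 0, 0, 0]]])

```text
clock: 2.6
tool_pos: [0.5545, -0.3298, 0.2077]
eef_rot: [-3.136, -0.001, 2.945]
contact_force: [-0.2, -1.1, 0.2]
opening: -0.001
gripper_force: 0.0
```

```bash
cat > st.py <<'E'
from rig import *
import numpy as np,sys
def go(x,y,z,yaw):
    o=get_obs(); p=o["tool_pos"]; r=o["eef_rot"]; c,s=np.cos(r[2]),np.sin(r[2])
    d=np.array([x,y,z])-p
    print("t",round(float(o["clock"]),2),"pos",np.round(p,4),"rpy",np.degrees(r).round(2),"q",np.round(o["qpos"],2),"F",np.round(o["contact_force"],1),"open",round(float(o["opening"]),2))
    print("need tool cm",np.round([100*(c*d[0]+s*d[1]),100*(s*d[0]-c*d[1]),-100*d[2]],2),"wz deg",round((np.degrees(r[2])-yaw+180)%360-180,2))
if __name__=="__main__": go(*map(float,sys.argv[1:]))
E
python3 st.py .577 -.367 .133 169.3
```

```text
t 2.6 pos [ 0.5545 -0.3298  0.2077] rpy [-1.7966e+02 -3.0000e-02  1.6876e+02] q [ 0.24  0.52  0.32  1.72 -0.19  0.93  2.01] F [-0.2 -1.1  0.2] open -0.0
need tool cm [-2.94 -3.21  7.47] wz deg -0.54
```

Request:
arm_command(increments=[[[-1, -1.5, -1.6, 0, 0, 0, -0.5], [-1, -1.5, -1.6, 0, 0, 0, 0], [-1, 0, 0, 2, 0, 0, 0], [-1, 0, 0, 2, 0, 0, 0], [-1, 0, 0, 1.5, 0, 0, 0], [-1, 0, 0, 1, 0, 0, 0], [-1, 0, 0, 1, 0, 0, 0], [-1, 0, 0, 0, 0, 0, 0]]])

```text
clock: 3.27
tool_pos: [0.5792, -0.3575, 0.1316]
eef_rot: [3.14, -0.004, 2.964]
contact_force: [0.7, -0.5, -0.7]
opening: 0.002
gripper_force: 0.0
```

```bash
python3 st.py .577 -.367 .133 169.3; python3 - <<'E'
from h import *; from rig import *
a=[]
for n in("top","side"):
    f=grab_frame(n); u,v=proj(f,np.array([.56,-.33,.07])).astype(int)
    u=min(max(u,60),580);v=min(max(v,60),340)
    a.append(cv2.resize(f["frame"][v-60:v+60,u-60:u+60,::-1],(390,390),interpolation=cv2.INTER_CUBIC))
cv2.imwrite("pics/l1.png",np.hstack(a))
E
```

```text
t 3.27 pos [ 0.5792 -0.3575  0.1316] rpy [179.93  -0.21 169.81] q [ 0.3   0.66  0.28  1.67 -0.23  0.84  2.08] F [ 0.7 -0.5 -0.7] open 0.0
need tool cm [ 0.05 -0.97 -0.14] wz deg 0.51
```

View pics/l1.png

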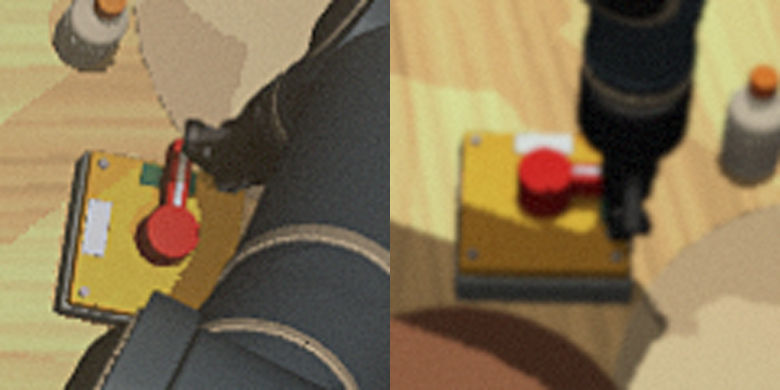

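The shut fingers stand just right of the lever, and the lever is still at green. I'll push along +tool y.

Request:
arm_command(increments=[[[-1, 0, 0.8, 0, 0, 0, 0], [-1, 0, 0.8, 0, 0, 0, 0], [-1, 0, 0.8, 0, 0, 0, 0], [-1, 0, 0.8, 0, 0, 0, 0], [-1, 0, 0.8, 0, 0, 0, 0], [-1, 0, 0.8, 0, 0, 0, 0], [-1, 0, 0.8, 0, 0, 0, 0], [-1, 0, 0.8, 0, 0, 0, 0], [-1, 0, 0.8, 0, 0, 0, 0], [-1, 0, 0.5, 0, 0, 0, 0]]])

```text
clock: 4.2
tool_pos: [0.5946, -0.2796, 0.1338]
eef_rot: [3.139, -0.0, 2.966]
contact_force: [-0.2, 0.7, -0.1]
opening: 0.003
gripper_force: 0.0
```

Request:
arm_command(increments=[[[-1, 0, 0, 0, 0, 0, 0], [-1, 0, 0, 0, 0, 0, 0], [-1, 0, 0, -2, 0, 0, 0], [-1, 0, 0, -3, 0, 0, 0], [-1, 0, 0, -3, 0, 0, 0], [-1, 0, 1, -3, 0, 0, 0], [1, 1, 4, 0, 0, 0, 0], [1, 1, 4, 0, 0, 0, 0], [1, 1, 4, 0, 0, 0, 0], [1, 1, 4, 0, 0, 0, 0]]])

```text
clock: 5.03
tool_pos: [0.584, -0.107, 0.2442]
eef_rot: [3.141, 0.001, 2.962]
contact_force: [-0.1, -0.2, 0.4]
opening: 0.564
gripper_force: 0.0
```

```bash
python3 st.py .497 .250 .238 182.4; python3 - <<'E'
from h import *; from rig import *
a=[]
for n in("top","side"):
    f=grab_frame(n); u,v=proj(f,np.array([.56,-.30,.07])).astype(int)
    u=min(max(u,60),580);v=min(max(v,60),340)
    a.append(cv2.resize(f["frame"][v-60:v+60,u-60:u+60,::-1],(390,390),interpolation=cv2.INTER_CUBIC))
cv2.imwrite("pics/l2.png",np.hstack(a))
E
```

```text
t 5.03 pos [ 0.584  -0.107   0.2442] rpy [1.7998e+02 3.0000e-02 1.6970e+02] q [-0.12  0.4   0.3   1.81 -0.14  0.95  1.63] F [-0.1 -0.2  0.4] open 0.56
need tool cm [14.94 33.57  0.62] wz deg -12.7
```

View pics/l2.png

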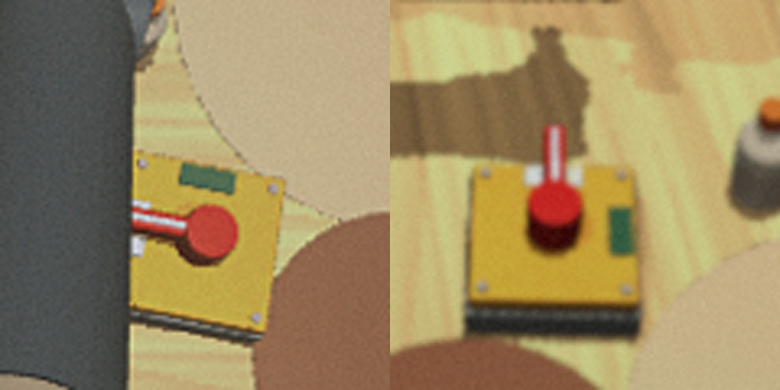

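The lever now lies over the white mark, so the power is off. Next, over the garden.

Request:
arm_command(increments=[[[1, 1.65, 3.7, 0, 0, 0, 0], [1, 1.65, 3.7, 0, 0, 0, 0], [1, 1.65, 3.7, 0, 0, 0, 0], [1, 1.65, 3.7, 0, 0, 0, 0], [1, 1.65, 3.7, 0, 0, 0, 0], [1, 1.65, 3.7, 0, 0, 0, 0], [1, 1.65, 3.7, 0, 0, 0, 0], [1, 1.65, 3.7, 0, 0, 0, 0], [1, 1.65, 3.7, 0, 0, 0, 0], [1, 0, 0, 0, 0, 0, -6.3]]])

```text
clock: 5.97
tool_pos: [0.4941, 0.2558, 0.2439]
eef_rot: [3.136, -0.001, 3.088]
contact_force: [-0.4, 0.5, 0.6]
opening: 1.001
gripper_force: 0.0
```

Request:
arm_command(increments=[[[1, 0, 0, 0, 0, 0, -6.3], [1, 0, 0, 0, 0, 0, 0], [1, 0, 0, 0, 0, 0, 0]]])

```text
clock: 6.22
tool_pos: [0.4977, 0.2451, 0.2439]
eef_rot: [-3.142, -0.0, -3.104]
contact_force: [1.0, 0.1, -0.6]
opening: 1.001
gripper_force: 0.0
```

```bash
python3 st.py .497 .250 .088 182.4
```

```text
t 6.22 pos [0.4977 0.2451 0.2439] rpy [-1.7999e+02 -1.0000e-02 -1.7783e+02] q [-0.64  0.34  0.14  1.89 -0.06  0.92  1.13] F [ 1.   0.1 -0.6] open 1.0
need tool cm [ 0.05  0.49 15.59] wz deg -0.23
```

Request:
arm_command(increments=[[[1, 0, 0.4, 3, 0, 0, 0], [1, 0, 0, 3, 0, 0, 0], [1, 0, 0, 3, 0, 0, 0], [1, 0, 0, 2, 0, 0, 0], [1, 0, 0, 2, 0, 0, 0], [1, 0, 0, 1.3, 0, 0, 0], [1, 0, 0, 1, 0, 0, 0], [1, 0, 0, 0.2, 0, 0, 0], [1, 0, 0, 0, 0, 0, 0], [1, 0, 0, 0, 0, 0, 0]]])

```text
clock: 7.05
tool_pos: [0.4979, 0.2498, 0.0896]
eef_rot: [3.141, 0.001, -3.101]
contact_force: [-0.0, 0.5, 0.1]
opening: 1.002
gripper_force: 0.0
```

Request:
arm_command(increments=[[[-1, 0, 0, 0, 0, 0, 0], [-1, 0, 0, 0, 0, 0, 0], [-1, 0, 0, 0, 0, 0, 0], [-1, 0, 0, 0, 0, 0, 0], [-1, 0, 0, 0, 0, 0, 0], [-1, 0, 0, 0, 0, 0, 0], [-1, 0, 0, 0, 0, 0, 0], [-1, 0, 0, 0, 0, 0, 0]]], squeeze=60)

```text
clock: 7.72
tool_pos: [0.4975, 0.2502, 0.0896]
eef_rot: [3.141, 0.001, -3.1]
contact_force: [-0.2, -0.0, 6.3]
opening: 0.365
gripper_force: 61.7
```

```bash
python3 st.py .497 .250 .168 182.4
```

```text
t 7.72 pos [0.4975 0.2502 0.0896] rpy [ 1.7995e+02  5.0000e-02 -1.7761e+02] q [-0.62  0.56  0.1   1.99 -0.1   0.6   1.16] F [-0.2 -0.   6.3] open 0.37
need tool cm [ 0.05 -0.01 -7.84] wz deg -0.01
```

Grasped: opening 31 mm. Lifting and carrying it to above the bay.

Request:
arm_command(increments=[[[-1, 0, 0, -0.5, 0, 0, 0], [-1, 0, 0, -1, 0, 0, 0], [-1, 0, 0, -1.5, 0, 0, 0], [-1, 0, 0, -1.5, 0, 0, 0], [-1, 0, 0, -1.5, 0, 0, 0], [-1, 0, 0, -1, 0, 0, 0], [-1, 0, 0, -1, 0, 0, 0], [-1, 0, 0, 0, 0, 0, 0]]])

```text
clock: 8.38
tool_pos: [0.4979, 0.2501, 0.1708]
eef_rot: [3.14, 0.003, -3.1]
contact_force: [0.3, -0.7, -2.7]
opening: 0.366
gripper_force: 60.7
```

Request:
arm_command(increments=[[[-1, -0.5, -1.5, 0, 0, 0, 0], [-1, -0.6, -2.4, 0, 0, 0, 0], [-1, -0.6, -2.4, 0, 0, 0, 0], [-1, -0.6, -2.4, 0, 0, 0, 0], [-1, -0.6, -2.4, 0, 0, 0, 0], [-1, -0.6, -2.4, 0, 0, 0, 0], [-1, -0.6, -2.4, 0, 0, 0, 0], [-1, -0.6, -2.4, 0, 0, 0, 0], [-1, -0.4, -1.6, 0, 0, 0, 0], [-1, -0.3, -0.8, 0, 0, 0, 0]]])

```text
clock: 9.22
tool_pos: [0.5597, 0.0418, 0.1681]
eef_rot: [-3.14, -0.002, -3.104]
contact_force: [-0.1, 0.8, -4.3]
opening: 0.365
gripper_force: 60.6
```

Request:
arm_command(increments=[[[-1, 0, 0, 0, 0, 0, 3], [-1, 0, 0, 0, 0, 0, 4], [-1, 0, 0, 0, 0, 0, 3], [-1, 0, 0, 0, 0, 0, 2.3], [-1, 0, 0, 0, 0, 0, 0], [-1, 0, 0, 0, 0, 0, 0]]])

```text
clock: 9.72
tool_pos: [0.5594, 0.0461, 0.1684]
eef_rot: [3.142, -0.001, 2.971]
contact_force: [-0.1, 0.3, -4.3]
opening: 0.361
gripper_force: 60.5
```

```bash
python3 st.py .5597 .045 .135 170.1; python3 - <<'E'
from h import *; from rig import *
a=[]
for n in("top","side"):
    f=grab_frame(n); np.savez(f"pics/{n}1.npz",**f); u,v=proj(f,np.array([.56,.045,.07])).astype(int)
    print(n,u-65,v-65)
    a.append(cv2.resize(f["frame"][v-65:v+65,u-65:u+65,::-1],(390,390),interpolation=cv2.INTER_CUBIC))
cv2.imwrite("pics/g1.png",np.hstack(a))
E
```

```text
t 9.72 pos [0.5594 0.0461 0.1684] rpy [ 1.8000e+02 -7.0000e-02  1.7022e+02] q [-0.32  0.45  0.21  1.95 -0.13  0.76  1.37] F [-0.1  0.3 -4.3] open 0.36
need tool cm [-0.05 -0.1   3.34] wz deg 0.12
top 267 112
side 273 137
```

View pics/g1.png

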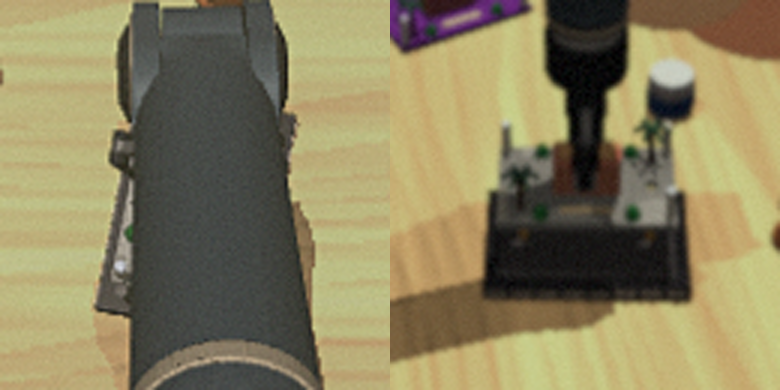

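Side view: the plate hangs level above the bay with its front edge in line, and both pins show in front below it. Left post at (312,179), right-front post at (366,200). Lowering to just above the pins.

Request:
arm_command(increments=[[[-1, -0.1, -0.1, 0.7, 0, 0, 0.1], [-1, 0, 0, 1, 0, 0, 0], [-1, 0, 0, 0.9, 0, 0, 0], [-1, 0, 0, 0.6, 0, 0, 0], [-1, 0, 0, 0.3, 0, 0, 0], [-1, 0, 0, 0, 0, 0, 0], [-1, 0, 0, 0, 0, 0, 0]]])

```text
clock: 10.4
tool_pos: [0.5606, 0.0441, 0.1336]
eef_rot: [-3.141, -0.0, 2.967]
contact_force: [0.5, 0.2, -4.7]
opening: 0.366
gripper_force: 60.6
```

```bash
python3 st.py .5602 .045 .108 170.1; python3 - <<'E'
from h import *; from rig import *
f=grab_frame("side"); np.savez("pics/side2.npz",**f); S=load("side0")
def walls(f,b):  # dark pink walls
    x,y,w,h=b; m=cv2.inRange(cv2.cvtColor(f["frame"],cv2.COLOR_RGB2HSV),(0,90,30),(14,255,130))[y:y+h,x:x+w]
    p=cv2.findNonZero(m)[:,0]+[x,y]; return p
# predicted front wall corners
def fr(c,yaw,z0,l): a=np.radians(yaw); R=np.array([[np.cos(a),-np.sin(a)],[np.sin(a),np.cos(a)]]); q=R@np.array(l[:2]); return np.array([c[0]+q[0],c[1]+q[1],z0+l[2]])
for n,g,c,yaw,z,b in(("before",S,(.4975,.2502),2.4,0,(290,160,35,25)),("now",f,(.5602,.045),-9.9,get_obs()["tool_pos"][2]-.0896,(320,175,45,45))):
    P=[proj(g,fr(c,yaw,z,l)).round(1).tolist() for l in((-.032,-.016,.02),(.032,-.016,.02))]
    p=walls(g,b); v=int((P[0][1]+P[1][1])/2)
    rows=[(p[p[:,1]==k][:,0].min(),p[p[:,1]==k][:,0].max()) for k in range(v-4,v+5) if (p[:,1]==k).any()]
    print(n,P,"rows from",v-4,[(int(a),int(b)) for a,b in rows])
u,v=proj(f,np.array([.56,.045,.05])).astype(int); print(u-50,v-40)
cv2.imwrite("pics/g2.png",cv2.resize(f["frame"][v-40:v+40,u-50:u+50,::-1],None,fx=7,fy=7,interpolation=cv2.INTER_CUBIC))
E
```

```text
t 10.4 pos [0.5606 0.0441 0.1336] rpy [-1.7999e+02 -2.0000e-02  1.6999e+02] q [-0.31  0.5   0.2   1.96 -0.15  0.69  1.38] F [ 0.5  0.2 -4.7] open 0.37
need tool cm [0.06 0.08 2.56] wz deg -0.11
before [[299.1, 178.5], [318.8, 175.9]] rows from 173 [(299, 317), (299, 317), (299, 317), (299, 317), (299, 317), (299, 316), (300, 309), (301, 301)]
now [[327.1, 208.0], [349.4, 208.1]] rows from 204 [(329, 348), (328, 349), (328, 348), (328, 348), (328, 348), (328, 348), (328, 348), (346, 346)]
288 167
```

View pics/g2.png

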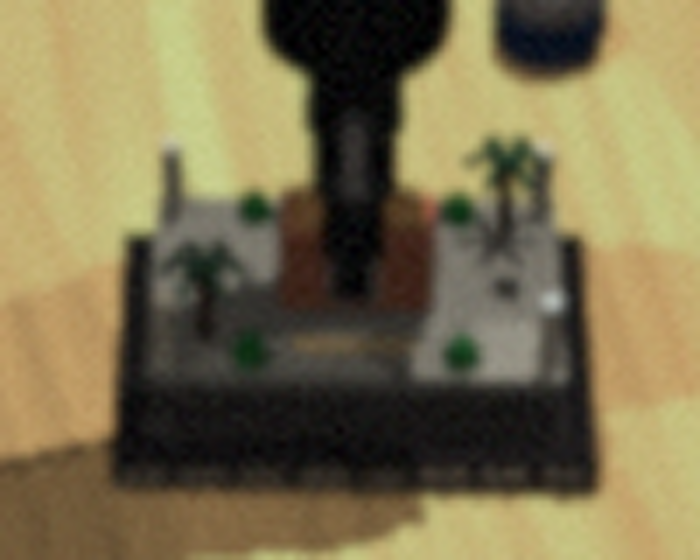

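The plate sits squarely over the bay: edges at crop columns 150–570 within the block's 120–595. I'll lower it slowly and watch the force.

Request:
arm_command(increments=[[[-1, 0.05, 0.08, 0.3, 0, 0, 0], [-1, 0, 0, 0.3, 0, 0, 0], [-1, 0, 0, 0.2, 0, 0, 0], [-1, 0, 0, 0.2, 0, 0, 0], [-1, 0, 0, 0.2, 0, 0, 0], [-1, 0, 0, 0, 0, 0, 0]]])

```text
clock: 10.95
tool_pos: [0.56, 0.045, 0.1214]
eef_rot: [-3.141, -0.001, 2.967]
contact_force: [0.0, -0.2, -4.2]
opening: 0.364
gripper_force: 60.6
```

```bash
python3 st.py .5602 .045 .108 170.1
```

```text
t 10.95 pos [0.56   0.045  0.1214] rpy [-1.7999e+02 -4.0000e-02  1.7000e+02] q [-0.3   0.52  0.19  1.97 -0.15  0.67  1.38] F [ 0.  -0.2 -4.2] open 0.36
need tool cm [-0.02  0.01  1.34] wz deg -0.1
```

Request:
arm_command(increments=[[[-1, 0, 0, 0.2, 0, 0, 0], [-1, 0, 0, 0.2, 0, 0, 0], [-1, 0, 0, 0.2, 0, 0, 0], [-1, 0, 0, 0.1, 0, 0, 0], [-1, 0, 0, 0, 0, 0, 0]]])

```text
clock: 11.37
tool_pos: [0.5601, 0.045, 0.1145]
eef_rot: [-3.141, -0.001, 2.967]
contact_force: [0.8, 1.1, -2.7]
opening: 0.367
gripper_force: 60.6
```

Request:
arm_command(increments=[[[-1, 0, 0, 0.2, 0, 0, 0], [-1, 0, 0, 0.2, 0, 0, 0], [-1, 0, 0, 0.1, 0, 0, 0], [-1, 0, 0, 0.1, 0, 0, 0], [-1, 0, 0, 0, 0, 0, 0]]])

```text
clock: 11.78
tool_pos: [0.5602, 0.045, 0.1087]
eef_rot: [-3.142, -0.0, 2.967]
contact_force: [-0.3, 0.5, -2.6]
opening: 0.365
gripper_force: 60.6
```

Request:
arm_command(increments=[[[-1, 0, 0, 0.1, 0, 0, 0], [-1, 0, 0, 0.05, 0, 0, 0], [-1, 0, 0, 0.05, 0, 0, 0], [-1, 0, 0, 0, 0, 0, 0]]])

```text
clock: 12.12
tool_pos: [0.5603, 0.045, 0.1076]
eef_rot: [3.141, 0.0, 2.967]
contact_force: [-2.3, 0.1, 3.7]
opening: 0.366
gripper_force: 61.5
```

Contact came at TCP 0.1076, which is the height expected for flush. Letting go and rising.

Request:
arm_command(increments=[[[0.2, 0, 0, 0, 0, 0, 0], [0.6, 0, 0, 0, 0, 0, 0], [0.6, 0, 0, 0, 0, 0, 0], [0.6, 0, 0, 0, 0, 0, 0], [0.6, 0, 0, 0, 0, 0, 0], [0.6, 0, 0, -1, 0, 0, 0], [0.6, 0, 0, -2, 0, 0, 0], [0.6, 0, 0, -3, 0, 0, 0], [0.6, 0, 0, -4, 0, 0, 0], [0.6, 0, 0, -4, 0, 0, 0]]])

```text
clock: 12.95
tool_pos: [0.5596, 0.0448, 0.2485]
eef_rot: [-3.141, -0.001, 2.967]
contact_force: [0.7, 0.2, 0.0]
opening: 0.798
gripper_force: 0.0
```

```bash
python3 st.py .498 -.245 .25 169.3; python3 - <<'E'
from h import *; from rig import *
f=grab_frame("side"); np.savez("pics/side3.npz",**f)
u,v=proj(f,np.array([.56,.045,.05])).astype(int); print(u-50,v-40)
cv2.imwrite("pics/g3.png",cv2.resize(f["frame"][v-40:v+40,u-50:u+50,::-1],None,fx=7,fy=7,interpolation=cv2.INTER_CUBIC))
E
```

```text
t 12.95 pos [0.5596 0.0448 0.2485] rpy [-1.7996e+02 -8.0000e-02  1.6998e+02] q [-0.34  0.34  0.24  1.88 -0.1   0.93  1.34] F [0.7 0.2 0. ] open 0.8
need tool cm [  1.02 -29.61  -0.15] wz deg 0.68
288 167
```

View pics/g3.png

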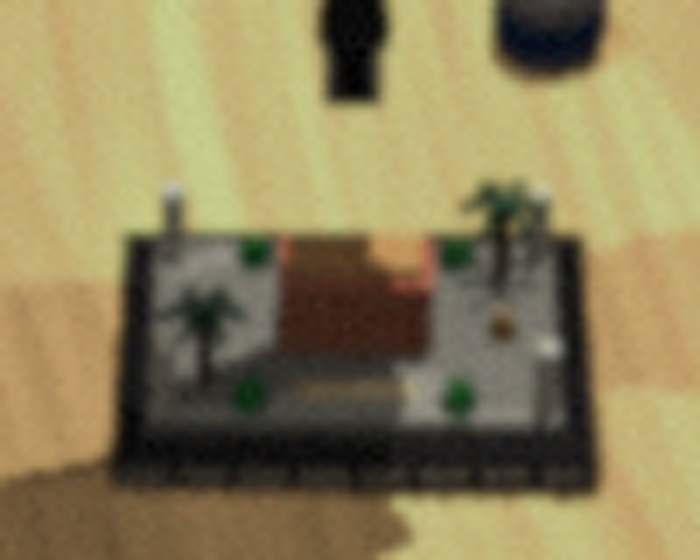

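The plate lies flush in the bay, with a brass pin showing through its hole at crop (502,323). Now to the near side of the lever, jaws shut.

Request:
arm_command(increments=[[[-1, 0.2, -3.3, 0, 0, 0, 0.6], [-1, 0.2, -3.3, 0, 0, 0, 0], [-1, 0.2, -3.3, 0, 0, 0, 0], [-1, 0.2, -3.3, 0, 0, 0, 0], [-1, 0.2, -3.3, 0, 0, 0, 0], [-1, 0.2, -3.3, 0, 0, 0, 0], [-1, 0.2, -3.3, 0, 0, 0, 0], [-1, 0, -3.3, 0, 0, 0, 0], [-1, 0, -3.2, 0, 0, 0, 0], [-1, 0, 0, 0, 0, 0, 0]]])

```text
clock: 13.83
tool_pos: [0.4898, -0.251, 0.248]
eef_rot: [-3.137, 0.002, 2.946]
contact_force: [-0.7, -0.4, 0.4]
opening: 0.0
gripper_force: 0.0
```

```bash
python3 st.py .493 -.244 .133 169.3
```

```text
t 13.83 pos [ 0.4898 -0.251   0.248 ] rpy [-1.7974e+02  1.0000e-01  1.6878e+02] q [ 0.11  0.33  0.36  1.91 -0.14  0.92  1.91] F [-0.7 -0.4  0.4] open 0.0
need tool cm [-0.18  0.75 11.5 ] wz deg -0.52
```

Request:
arm_command(increments=[[[-1, 0, 0, 0, 0, 0, 0], [-1, 0, 0.2, 3, 0, 0, 0], [-1, 0, 0, 3, 0, 0, 0], [-1, 0, 0, 2, 0, 0, 0], [-1, 0, 0, 1.5, 0, 0, 0], [-1, 0, 0, 1, 0, 0, 0], [-1, 0, 0, 1, 0, 0, 0], [-1, 0, 0, 0, 0, 0, 0]]])

```text
clock: 14.5
tool_pos: [0.4924, -0.2402, 0.1305]
eef_rot: [3.141, -0.003, 2.958]
contact_force: [0.1, 0.1, -0.2]
opening: -0.001
gripper_force: 0.0
```

```bash
python3 st.py .493 -.244 .133 169.3
```

```text
t 14.5 pos [ 0.4924 -0.2402  0.1305] rpy [ 1.7995e+02 -1.5000e-01  1.6948e+02] q [ 0.15  0.49  0.3   2.   -0.22  0.68  1.97] F [ 0.1  0.1 -0.2] open -0.0
need tool cm [-0.13 -0.36 -0.25] wz deg 0.18
```

Now push along -tool x (away from the robot).

Request:
arm_command(increments=[[[-1, -0.9, -0.3, -0.2, 0, 0, 0], [-1, -0.9, 0, 0, 0, 0, 0], [-1, -0.9, 0, 0, 0, 0, 0], [-1, -0.9, 0, 0, 0, 0, 0], [-1, -0.9, 0, 0, 0, 0, 0], [-1, -0.9, 0, 0, 0, 0, 0], [-1, -0.9, 0, 0, 0, 0, 0], [-1, -0.9, 0, 0, 0, 0, 0], [-1, -0.8, 0, 0, 0, 0, 0], [-1, -0.5, 0, 0, 0, 0, 0]]])

```text
clock: 15.33
tool_pos: [0.5778, -0.2602, 0.1341]
eef_rot: [-3.141, 0.003, 2.957]
contact_force: [0.8, -0.3, 0.3]
opening: 0.004
gripper_force: 0.0
```

Request:
arm_command(increments=[[[-1, 0, 0, 0, 0, 0, 0], [-1, 0, 0, -2, 0, 0, 0], [-1, 0, 0, -3, 0, 0, 0], [-1, 0, 0, -3, 0, 0, 0], [-1, 1, 2, -3, 0, 0, 0], [-1, 1, 3, 0, 0, 0, 0], [-1, 1, 3, 0, 0, 0, 0], [-1, 1, 3, 0, 0, 0, 0], [-1, 0, 0, 0, 0, 0, 0], [-1, 0, 0, 0, 0, 0, 0]]])

```text
clock: 16.17
tool_pos: [0.5571, -0.1422, 0.2443]
eef_rot: [3.14, 0.001, 2.961]
contact_force: [-0.1, -0.7, 0.8]
opening: 0.003
gripper_force: 0.0
```

```bash
python3 - <<'E'
from h import *; from rig import *
f=grab_frame("side"); np.savez("pics/side4.npz",**f)
cv2.imwrite("pics/end.png",cv2.resize(f["frame"][130:350,260:460,::-1],None,fx=2.7,fy=2.7,interpolation=cv2.INTER_CUBIC))
print(get_obs()["clock"],get_obs()["tool_pos"])
E
```

```text
16.2167 [ 0.55702999 -0.14424924  0.24439236]
```

View pics/end.png

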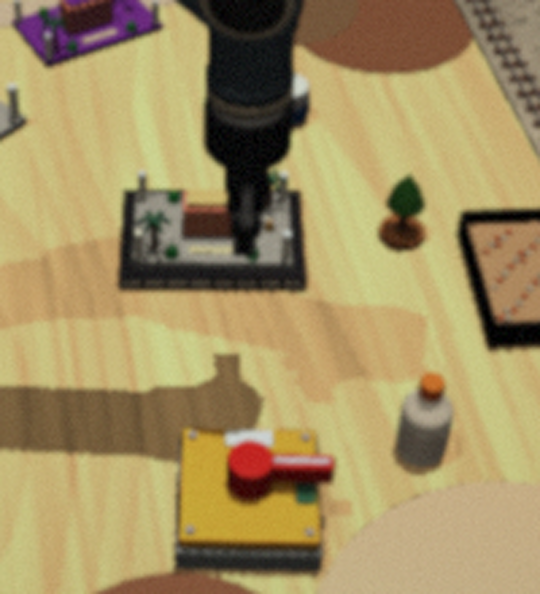

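The lever is back over the green mark, its tip at (383,302) as at the start. The plate is seated, and the bottle, tin and tree stand as before.

```bash
python3 -c "
from rig import *
print(finish_job())"
```

```text
the job is handed in; nothing more can be done
None
```

I switched the power off, seated the garden plate flush on the bay's pins and released it, turned the handle back to green, and handed the job in at about 16 s; the glue bottle, paint tin and spare tree were not touched.

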